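# Clip down the next leaf slide and free the finished one

## Robot

A 6-joint arm with a two-finger parallel gripper is mounted at the origin on a cart in front of the work surface, level with it; the furniture and walls round the work are solid. World frame = base frame: x ahead of the robot, y to its left, z up, the work surface at z = 0. Lengths are in mm, angles in degrees, forces in N, time in s.
With the tool pointing down it reaches from about 350 to 850 mm from the base axis. Payload 8.1 kg.
Tool frame: the origin (TCP) lies at the very end of the fingers, on their centre line; the grasp point (between the pads) lies 19 mm behind it; z points along the fingers, y is the direction in which the jaws open and shut (so a half turn about z gives the same grasp; the last joint's range is limited). The gripper opens to 85 mm and grips with 20 to 120 N. Pads are 22 mm wide; open, the fingers measure 114 mm over their backs; the gripper's body (76 mm by 85 mm) begins 54 mm behind the grasp point. The pads swing forward as they close: fully open they stand 13 mm farther back than shut.
Start: joints at [66.555, 7.471, 85.268, -0, 87.261, -4.893], TCP at [190.881, 568.832, 191.392] pointing down, gripper open.
Joint ranges: [-169.43, 169.43], [-51.17, 129.36], [1.28, 143.12], [-76.62, 256.62], [0, 156.53], [-152.29, 152.29]. Speed limits (degrees/s): [136.94, 136.94, 159.86, 180, 180, 180].

## Interface

Orientations are given as [roll, pitch, yaw] about the fixed x, y, z axes, in that order (R = Rz(yaw) Ry(pitch) Rx(roll)).
In Python, from bench import r gives the robot as it stands.
- The arm moves only by the shell command python3 -m crank 'ROWS' [OPENING] [FORCE]. ROWS is JSON, a list that holds one entry, the list of rows, each a list of 6 numbers: the shift along the tool's x, y, z in m, then the turn, a rotation vector about the tool's x, y, z in rad. A call has 1 to 10 rows; each row is the pose to reach, as a shift and turn from the pose measured when the call began, along the tool's axes at that moment; what a row does not reach only later rows make up. A row lasts 1/8 s, in which the tool goes at most 62.5 mm and 10.7 degrees, less where a joint would pass 70% of its speed; a pose out of reach is approached as far as the arm can. A call with a gripper value outside its range is refused whole. OPENING is the closure, from 0 (fully open) to 1 (shut), set as the call begins (- or left out, the last holds). The fingers move at their own pace and stop on an object; FORCE is the grip in N (left out, the last holds). Time passes only in rows, so rows that repeat a pose let the fingers close. It gives the time, the measured TCP pose, the force and the opening at its end, in the units of the state.
- r.sense(): the state, without advancing time (a new reading comes with each control period).
- r.snapshot(name): name is "side" or "top"; returns (picture, depth): 480x640x3 uint8, blue, green, red; 480x640 float32, mm along the optical axis (not along the pixel's ray), 0 where there is no reading.
- r.get_calibration(name): a dict with "mtx" (3x3 intrinsics, pixels), "k1" (the pictures are not rectified: a ray, as slopes to the right and down, at radius r is drawn at 1 + k1 r^2 times it, then the intrinsics apply), "cam_to_world" (4x4, takes a point from camera to world coordinates). Camera axes: x right, y down, z forward; pixel columns grow to the right and rows downward; lengths in mm; the calibration is good to about 2 mm. A picture is of the moment at which its call begins. get_calibration takes no time and is no camera call.
- r.hand_in(): hands the job in, once; it reports no verdict.
Trained networks look in the newest picture that a camera, given by its name, has taken for a name from the list of things; names that differ only in an ending like _2 or _b are one class to them, and where a whole thing is asked for, a point or a joint stands for the part that bears it (a point fixed in the world has none). Each returns a list of dicts, best first, with "conf" (0 to 1); they miss things now and then, are a little off and sometimes report something else, mostly with a low value. They report only what shows in the picture. A call takes as long as a camera call. They do not tell look-alikes from the thing itself.
- r.look_for(thing, camera): "extent" ([left, top, right, bottom] in pixels, round what is visible of it).
- r.landmark_of(thing, camera): "pixel" ([column, row] in pixels: a listed point, or the origin of a listed thing).
The state is a dict: "time": time; "joint_pos": joint angles; "qd": joint speeds; "joint_efforts": joint torques, N m; "tool_pos": TCP position; "tcp_rot": TCP orientation; "ft_force": force on the tool from outside, world axes, zero at the start; "wrist_torque": the same for the moment, N m; "finger_gap": finger opening in mm.
Only numpy, scipy, OpenCV 4.12 (cv2) and the standard library are available. Lean on these libraries where they do the work, as an engineer would, in place of code of your own. Each camera call takes 0.05 s, during which the arm holds its last target.

## Task

Three slide stands are on the bench, each with a spring clip that swings on a pivot screw and has a black knob to move it by. First swing the clip of the stand with the green leaf onto the edge of its slide until it points straight along the slide and holds it; then swing the clip of the red-leaf stand well clear of its slide, out to the side, so that the slide can be taken out later. Leave the slides lying in their recesses, and do not move the clip of the yellow-leaf stand.

Things in the scene. Friction and masses are not known exactly. Their poses are not given: they have to be found in the camera images.
- clip_green (a joint): hinge of the spring clip on the green-leaf stand. 0 = clip straight along the slide (its +y), tip pressing on the slide 23 mm in from its edge; hard stops at 0 and 1.7. Grows as the clip swings anticlockwise from above, to the slide's -x side; beyond 0.4 the tip is off the slide. Friction (1 N at the knob) keeps it where left; riding up the slide's edge takes 2 to 3 N more.
- clip_red (a joint): hinge of the spring clip on the red-leaf stand. 0 = clip straight along the slide (its +y), tip pressing on the slide 23 mm in from its edge; hard stops at 0 and 1.7. Grows as the clip swings anticlockwise from above, to the slide's -x side; beyond 0.4 the tip is off the slide. Friction (1 N at the knob) keeps it where left; riding up the slide's edge takes 2 to 3 N more.
- knob_green (a point): centre of the black upright knob on the clip of the green-leaf stand: round post, 12 mm diameter, 37 mm tall, from z = 0.029 to 0.066; this point is at z = 0.047. It is the handle by which the clip is swung; it moves on a level circle of radius 36 mm about the pivot screw.
- knob_red (a point): centre of the black upright knob on the clip of the red-leaf stand: round post, 12 mm diameter, 37 mm tall, from z = 0.029 to 0.066; this point is at z = 0.047. It is the handle by which the clip is swung; it moves on a level circle of radius 36 mm about the pivot screw.
- slide_green: clear slide with a green leaf, 40 x 75 x 5 mm (x, y, z), loose, in the recess (1 mm play) of a dark grey stand fixed to the bench (110 x 145 mm, deck 18 mm high). Origin: centre of its underside; z up, +y along its length, away from the pivot. The clip's upright pivot screw is 80 mm from the origin toward -y, on the centre line; its top is at z = 0.032.
- slide_red: clear slide with a red leaf, 40 x 75 x 5 mm (x, y, z), loose, in the recess (1 mm play) of a dark grey stand fixed to the bench (110 x 145 mm, deck 18 mm high). Origin: centre of its underside; z up, +y along its length, away from the pivot. The clip's upright pivot screw is 80 mm from the origin toward -y, on the centre line; its top is at z = 0.032.
- knob_yellow (a point): centre of the black upright knob on the clip of the yellow-leaf stand: round post, 12 mm diameter, 37 mm tall, from z = 0.029 to 0.066; this point is at z = 0.047. To be left alone. It moves on a level circle of radius 36 mm about the pivot screw.
There are look-alikes about, which are no part of the job. Leave any blue, pink or purple look-alike of the slide_red alone.

How it is judged (in metres and radians):
On the way, in this order (a step that is already met when the one before it is completed fails the run):
1. the green-leaf slide's clip has been swung onto it (value of joint clip_green below 0.22 rad), for 0.2 s.
2. the red-leaf slide's clip has been swung clear (value of joint clip_red above 0.8 rad), for 0.2 s.
At the end, for the whole second after the job is handed in: Green-leaf clip within 0.22 rad of straight along its slide; red-leaf clip at least 0.8 rad from straight; both clips at rest; both these slides flat (0.15 rad) and within 8 mm of where they started; yellow-leaf stand's knob within 10 mm of where it was (value of joint clip_green below 0.22 rad and value of joint clip_red above 0.8 rad and distance of each of slide_green, slide_red from where it was at the start of the episode below 0.008 m and angle between each of slide_green, slide_red's own z axis and vertical below 0.15 rad and velocity of joint clip_green between -0.1 and 0.1 rad/s and velocity of joint clip_red between -0.1 and 0.1 rad/s and distance of knob_yellow from where it was at the start of the episode below 0.01 m); the robot touches nothing.
It fails at once if the clip of the yellow-leaf stand is moved (distance of knob_yellow from where it was at the start of the episode above 0.01 m).
It also fails if it takes over 48 s, if anything falls off the work surface, if the arm or the gripper's body presses on something with over 40 N, if the wrist force passes 120 N, or if a joint passes its speed limit or range.

## Working session

There is one attempt and no reset: what is moved stays moved. The work goes in short steps, Python scripts to look and compute and a shell command to move; the robot and the scene stay as the last step left them, time stands still between calls to the robot, and variables do not carry over. Pictures are saved under pics/ and viewed, and the job is handed in when it is done.

```bash
mkdir -p pics; ls; cat > h.py <<'E'
import numpy as np, cv2
from bench import r
def ray(cam,px):
    c=r.get_calibration(cam); K=np.array(c["mtx"]);k1=c["k1"]
    d=np.array([(px[0]-K[0,2])/K[0,0],(px[1]-K[1,2])/K[1,1]])
    u=d.copy()
    for _ in range(20): u=d/(1+k1*(u@u))
    return np.array([u[0],u[1],1.]),np.array(c["cam_to_world"])
def atz(cam,px,z):
    u,T=ray(cam,px); o=T[:3,3]; d=T[:3,:3]@u
    return o+d*(z-o[2])/d[2]
def proj(cam,p):
    c=r.get_calibration(cam); K=np.array(c["mtx"]);T=np.array(c["cam_to_world"])
    q=T[:3,:3].T@(np.array(p)-T[:3,3]); u=q[:2]/q[2]; u=u*(1+c["k1"]*(u@u))
    return K[:2,:2]@u+K[:2,2]
E
python3 - <<'E'
from h import *
s=r.sense(); print(s["time"],s["tool_pos"],s["tcp_rot"],s["finger_gap"],s["ft_force"])
for n in("top","side"):
    im,d=r.snapshot(n); cv2.imwrite(f"pics/{n}0.png",im); np.save(f"{n}0.npy",d)
    print(n,np.round(r.get_calibration(n)["cam_to_world"],3).tolist())
    for t in("knob_green","slide_green","slide_red","knob_yellow"):
        for q in r.landmark_of(t,n): print(n,t,np.round(q["pixel"],1),round(q["conf"],2),np.round(atz(n,q["pixel"],47 if "knob" in t else 14),1))
E
```

```text
pics
0.0 [190.64577171 568.24098357 190.33711295] [-1.79895226e+02 -8.12706078e-03  1.61445868e+02] 85.38542019821713 [-0.24590436 -0.21466238 -0.40125205]
top [[-0.016, -0.991, 0.136, 350.381], [-1.0, 0.019, 0.022, -15.58], [-0.025, -0.135, -0.991, 1214.561], [0.0, 0.0, 0.0, 1.0]]
top knob_green [466.1 260.4] 0.71 [ 462.5 -260.9   47. ]
top slide_green [433.8 237.3] 0.79 [ 514.7 -203.3   14. ]
top slide_red [345.9 321.5] 0.81 [346.3 -19.4  14. ]
top slide_red [286.3 176.5] 0.69 [649.   99.6  14. ]
top slide_red [424.2 326.5] 0.6 [ 333.3 -177.2   14. ]
top knob_yellow [228.1 261.2] 0.69 [469.6 214.5  47. ]
side [[-1.0, -0.008, -0.007, 490.425], [0.003, 0.459, -0.889, 876.884], [0.01, -0.889, -0.458, 524.439], [0.0, 0.0, 0.0, 1.0]]
side knob_green [322.7 202.1] 0.5 [ 469.3 -271.4   47. ]
side slide_green [298.  231.5] 0.56 [ 523.  -185.5   14. ]
side slide_red [387.9 279.7] 0.95 [353.1  14.7  14. ]
side slide_red [223.9 311.8] 0.95 [636.7 122.6  14. ]
side slide_red [306.5 278.4] 0.77 [501.9  12.2  14. ]
side slide_red [390.6 237. ] 0.68 [ 326.5 -162.4   14. ]
side knob_yellow [334.8 328.4] 0.93 [457.3 212.7  47. ]
```

View pics/top0.png

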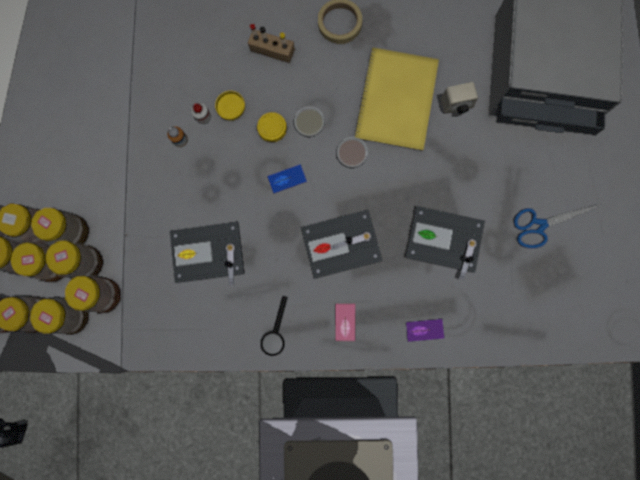

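View pics/side0.png

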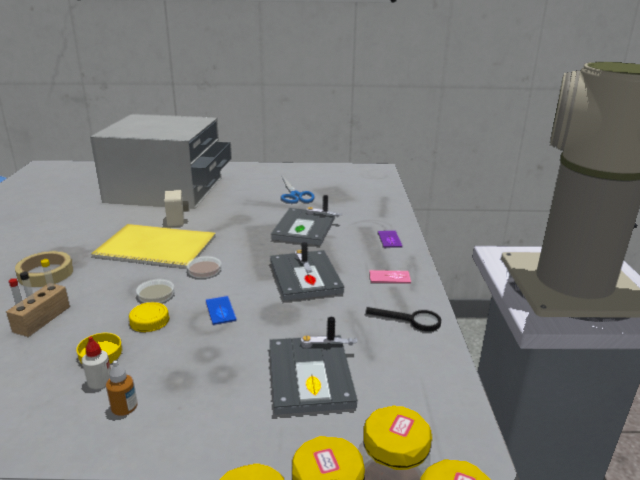

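```bash
python3 - <<'E'
import cv2
im=cv2.imread("pics/top0.png"); c=im[120:370,180:520]; 
cv2.imwrite("pics/top0z.png",cv2.resize(c,(800,588),interpolation=cv2.INTER_CUBIC))
E
```

```text
(no output)
```

View pics/top0z.png

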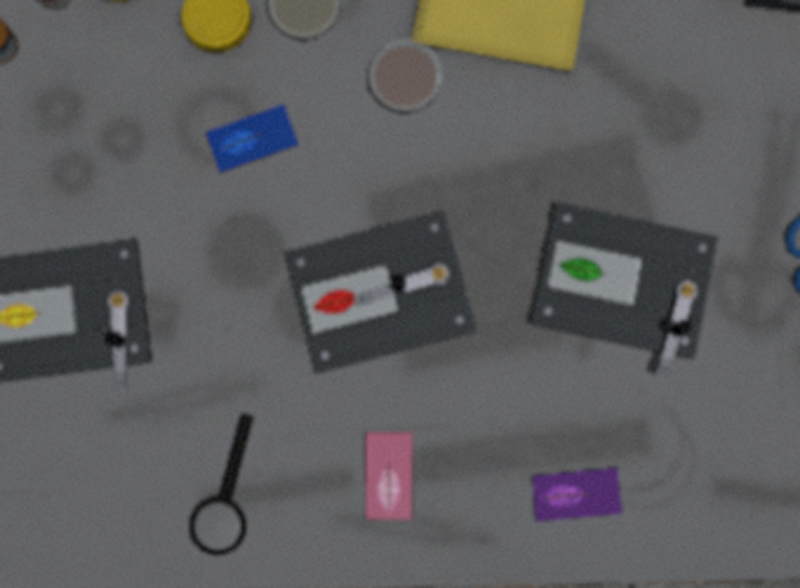

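The top picture shows three stands. Yellow is at about (207,252). Red is at (342,244), with its clip along the slide and its pivot near (366,236). Green is at (444,239), with its pivot near (471,243) and its clip swung out towards the robot. Blue, pink and purple are loose look-alikes.

Next I'll measure the stand axes, pivots and knobs.

```bash
python3 - <<'E'
from h import *
im=cv2.imread("pics/top0.png"); side=cv2.imread("pics/side0.png")
hsv=cv2.cvtColor(im,cv2.COLOR_BGR2HSV)
D=np.load("top0.npy")
g=cv2.cvtColor(im,cv2.COLOR_BGR2GRAY)
for nm,c in(("red",(342,244)),("green",(444,239))):
    x0,y0=c[0]-55,c[1]-50
    sub=g[y0:y0+100,x0:x0+110]; m=(sub<72).astype(np.uint8)
    m=cv2.morphologyEx(m,cv2.MORPH_OPEN,np.ones((5,5)))
    n,l,st,ce=cv2.connectedComponentsWithStats(m); k=1+np.argmax(st[1:,4])
    cs,_=cv2.findContours((l==k).astype(np.uint8),cv2.RETR_EXTERNAL,cv2.CHAIN_APPROX_NONE)
    b=cv2.boxPoints(cv2.minAreaRect(max(cs,key=cv2.contourArea)))+[x0,y0]
    P=np.array([atz("top",q,18)[:2] for q in b])
    print(nm,"stand",b.round(1).tolist(),P.round(1).tolist(),"sides",np.linalg.norm(P-np.roll(P,-1,0),axis=1).round(1),"cen",P.mean(0).round(1))
    e=P-np.roll(P,-1,0); print("ang",np.degrees(np.arctan2(e[:,1],e[:,0])).round(1))
    # brass pivot: saturated orange pixels
    s=hsv[y0:y0+100,x0:x0+110].astype(int)
    o=(s[...,0]<25)&(s[...,0]>5)&(s[...,1]>70)&(s[...,2]>110)
    yy,xx=np.nonzero(o); print("brass",len(xx),xx.mean()+x0,yy.mean()+y0,atz("top",(xx.mean()+x0,yy.mean()+y0),32).round(1))
    t=nm
    for cam in("top","side"):
        pass
for nm in("green","red"):
    z=im[195:285,300:390] if nm=="red" else im[195:285,400:490]
    cv2.imwrite(f"pics/{nm}z.png",cv2.resize(z,(540,540),interpolation=cv2.INTER_CUBIC))
z=side[180:310,250:370]; cv2.imwrite("pics/sidez.png",cv2.resize(z,(552,598),interpolation=cv2.INTER_CUBIC))
E
```

```text
red stand [[307.4, 258.2], [375.2, 235.6], [383.4, 260.2], [315.6, 282.8]] [[475.9, 56.8], [519.9, -82.7], [469.0, -98.1], [425.4, 40.7]] sides [146.3  53.2 145.4  53. ] cen [472.5 -20.8]
ang [ 107.5   16.8  -72.6 -162.3]
brass 20 365.95 235.9 [517.6 -63.1  32. ]
green stand [[402.1, 257.4], [413.3, 204.6], [485.0, 219.8], [473.8, 272.6]] [[474.1, -136.4], [583.0, -163.1], [548.6, -310.2], [440.1, -281.6]] sides [112.2 151.  112.1 149.1] cen [ 511.5 -222.8]
ang [ 166.2   76.8  -14.7 -103.2]
brass 18 471.8888888888889 243.05555555555554 [ 499.  -277.5   32. ]
```

View pics/greenz.png

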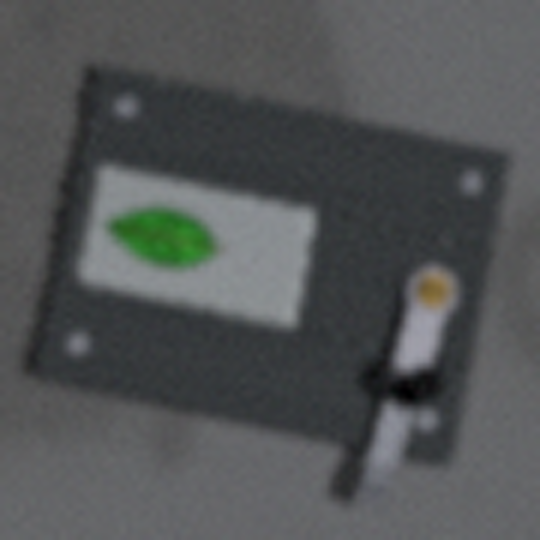

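View pics/redz.png

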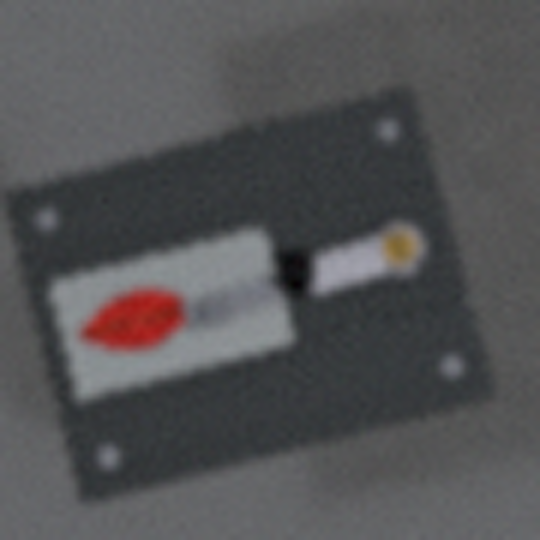

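View pics/sidez.png

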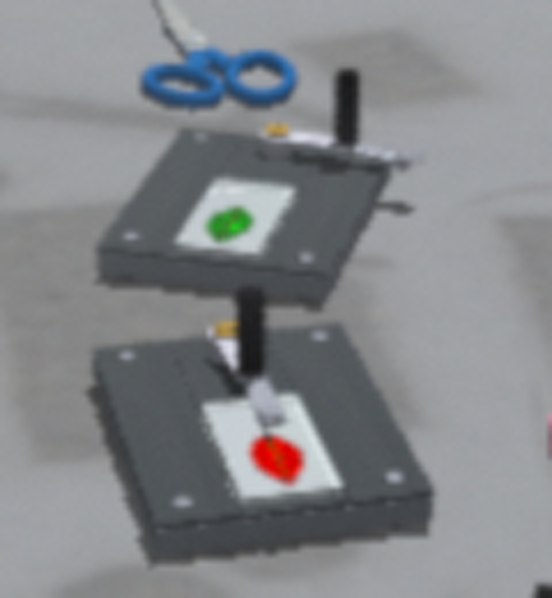

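```bash
python3 - <<'E'
from h import *
C={"red":((300,195),[(50,281),(270,229),(297,345),(77,400)],(400,246),(296,272)),"green":((400,195),[(98,166),(318,207),(298,328),(80,285)],(433,290),(403,384))}
S={"red":(250,291),"green":(347,73)}
for n,(o,cs,pv,kb) in C.items():
    f=lambda p:np.array(o)+(np.array(p)+.5)/6-.5
    P=np.array([atz("top",f(p),18.5)[:2] for p in cs]); e=P-np.roll(P,-1,0)
    c=P.mean(0); p=atz("top",f(pv),32)[:2]; k=atz("top",f(kb),60)[:2]
    ax=(P[0]+P[3]-P[1]-P[2])/2; a=np.degrees(np.arctan2(ax[1],ax[0]))
    d=c-p; print(n,"sides",np.linalg.norm(e,axis=1).round(1),"cen",c.round(1),"axis",a.round(1),"pivot",p.round(1),"dist",np.linalg.norm(d).round(1),np.degrees(np.arctan2(d[1],d[0])).round(1))
    sp=np.array([250,180])+(np.array(S[n])+.5)/4.6-.5
    ks=atz("side",sp,66)[:2]
    for nm,q in(("top",k),("side",ks)):
        v=q-p; print(" knob",nm,q.round(1),"r",np.linalg.norm(v).round(1),"joint",(np.degrees(np.arctan2(v[1],v[0]))-a).round(1))
E
```

```text
red sides [77.2 40.9 77.1 41.9] cen [498.4  13.4] axis 102.7 pivot [518.3 -63.8] dist 79.6 104.5
 knob top [506.3 -28.2] r 37.5 joint 5.9
 knob side [507.3 -28.9] r 36.6 joint 4.8
green sides [76.6 42.4 75.7 41.7] cen [ 517.5 -200.4] axis 78.0 pivot [ 499.3 -277.2] dist 78.9 76.6
 knob top [ 464.8 -259.6] r 38.7 joint 75.0
 knob side [ 464.5 -264.2] r 37.1 joint 81.6
```

Measured geometry agrees with the given sizes: slides about 77x41 mm, pivot distance about 79.5 mm, knob radius about 37 mm. Green joint is about 78°, red about 4°. I'll cage each knob loosely between the fingers, keep the tool x axis radial (yaw equal to the knob's bearing) and follow the arc.

```bash
cat > w.py <<'E'
from h import *
from scipy.spatial.transform import Rotation as R
def rows(targets):
    s=r.sense(); p=np.array(s["tool_pos"]); R0=R.from_euler("xyz",s["tcp_rot"],degrees=True)
    print("t",s["time"],p.round(1),np.round(s["tcp_rot"],1),"gap",round(s["finger_gap"],1),"F",np.round(s["ft_force"],1),"J",np.round(s["joint_pos"],0))
    for x,y,z,yaw in targets:
        d=R0.inv().apply(np.array([x,y,z])-p)/1000
        q=(R0.inv()*R.from_euler("xyz",[180,0,yaw],degrees=True)).as_rotvec()
        print(np.round(np.r_[d,q],4).tolist())
def arc(pv,rad,a0,a1,n,z):
    return [(pv[0]+rad*np.cos(np.radians(a)),pv[1]+rad*np.sin(np.radians(a)),z,a) for a in np.linspace(a0,a1,n)]
E
python3 -c "
from w import *
rows([(480,120,200,155),(465,-262,110,155)])"
```

```text
t 0.5 [190.9 568.8 191.4] [-180.    -0.   161.4] gap 85.3 F [-0.7  0.2 -0.7] J [67.  7. 85. -0. 87. -5.]
[-0.4169, -0.3335, -0.0086, -0.0001, 0.0, 0.1125]
[-0.5242, -0.7004, 0.0814, -0.0001, 0.0, 0.1125]
```

```bash
python3 -m crank '[[[-0.417,-0.334,-0.009,0,0,0.112],[-0.417,-0.334,-0.009,0,0,0.112],[-0.417,-0.334,-0.009,0,0,0.112],[-0.417,-0.334,-0.009,0,0,0.112],[-0.417,-0.334,-0.009,0,0,0.112],[-0.417,-0.334,-0.009,0,0,0.112],[-0.417,-0.334,-0.009,0,0,0.112],[-0.417,-0.334,-0.009,0,0,0.112],[-0.417,-0.334,-0.009,0,0,0.112]]]' 0.65 20
python3 -c "
from w import *
rows([(465,-262,110,155)])"
```

```text
time: 1.62
tool_pos: [481.2, 116.7, 200.7]
tcp_rot: [-180.0, 0.1, 154.9]
ft_force: [0.1, 0.0, -0.6]
finger_gap: 29.8
t 1.625 [481.2 116.7 200.7] [-1.800e+02  1.000e-01  1.549e+02] gap 29.8 F [ 0.1  0.  -0.6] J [  8.  -9. 101.  -0.  88. -57.]
[-0.146, -0.3498, 0.0908, -0.0, 0.0009, -0.0019]
```

```bash
python3 -m crank '[[[-0.146,-0.35,0.09,0,0,0],[-0.146,-0.35,0.09,0,0,0],[-0.146,-0.35,0.09,0,0,0],[-0.146,-0.35,0.09,0,0,0],[-0.146,-0.35,0.09,0,0,0],[-0.146,-0.35,0.09,0,0,0],[-0.146,-0.35,0.09,0,0,0],[-0.146,-0.35,0.09,0,0,0]]]' 
python3 - <<'E'
from w import *
rows([(465,-262,37,155)])
im,d=r.snapshot("side"); z=im[120:280,250:410]; cv2.imwrite("pics/s1.png",cv2.resize(z,(590,590),interpolation=cv2.INTER_CUBIC))
E
```

```text
time: 2.62
tool_pos: [464.5, -262.6, 110.5]
tcp_rot: [180.0, -0.0, 154.8]
ft_force: [-0.1, 0.5, -0.4]
finger_gap: 29.4
t 2.625 [ 464.5 -262.6  110.5] [180.   -0.  154.8] gap 29.4 F [-0.1  0.5 -0.4] J [ -35.    0.  101.    0.   78. -100.]
[-0.0002, 0.0007, 0.0735, 0.0004, -0.0, -0.004]
```

View pics/s1.png

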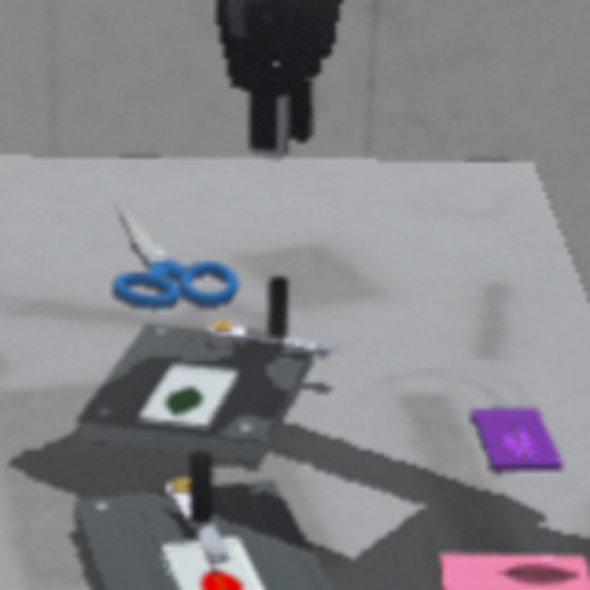

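The picture shows the fingers in line over the green knob (knob at about (325,196) in the full image). Descending.

```bash
python3 -m crank '[[[0,0.001,0.03,0,0,0],[0,0.001,0.06,0,0,0],[0,0.001,0.0735,0,0,0],[0,0.001,0.0735,0,0,0]]]' 
python3 - <<'E'
from w import *
rows([])
im,d=r.snapshot("side"); z=im[120:280,250:410]; cv2.imwrite("pics/s2.png",cv2.resize(z,(590,590),interpolation=cv2.INTER_CUBIC))
im,d=r.snapshot("top"); z=im[195:285,400:490]; cv2.imwrite("pics/t2.png",cv2.resize(z,(540,540),interpolation=cv2.INTER_CUBIC))
E
```

```text
time: 3.18
tool_pos: [465.3, -259.2, 37.0]
tcp_rot: [179.9, -0.1, 154.9]
ft_force: [0.7, 0.1, 0.3]
finger_gap: 29.8
t 3.175 [ 465.3 -259.2   37. ] [ 1.799e+02 -1.000e-01  1.549e+02] gap 29.8 F [0.7 0.1 0.3] J [ -35.    5.  105.    0.   70. -100.]
```

View pics/s2.png

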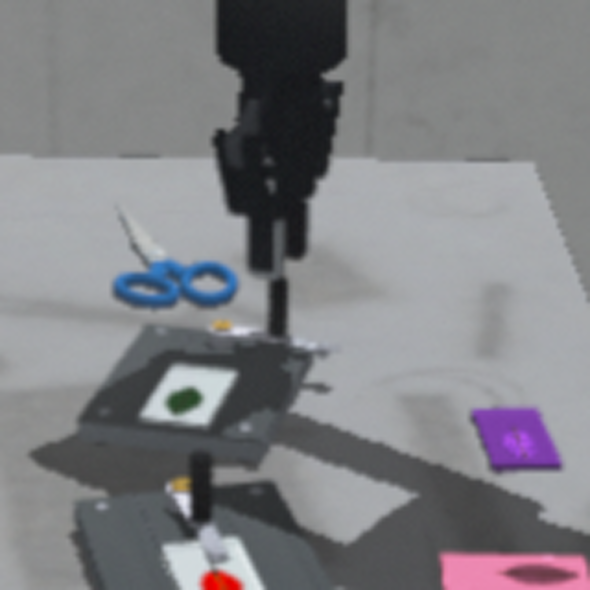

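```bash
python3 - <<'E'
from w import *
for p in [(465,-260,37),(465,-260,45),(465,-260,66),(465,-262,66)]:
    q=proj("side",p); print(p,q.round(1),"zoom",((q-[250,120])*590/160).round(0))
s=r.sense();print(s["time"],s["tool_pos"])
E
```

```text
(465, -260, 37) [324.6 208.2] zoom [275. 325.]
(465, -260, 45) [324.7 204.9] zoom [275. 313.]
(465, -260, 66) [324.8 196.2] zoom [276. 281.]
(465, -262, 66) [324.8 195.9] zoom [276. 280.]
3.275 [ 466.48899161 -260.60529476   38.76668706]
```

View pics/t2.png

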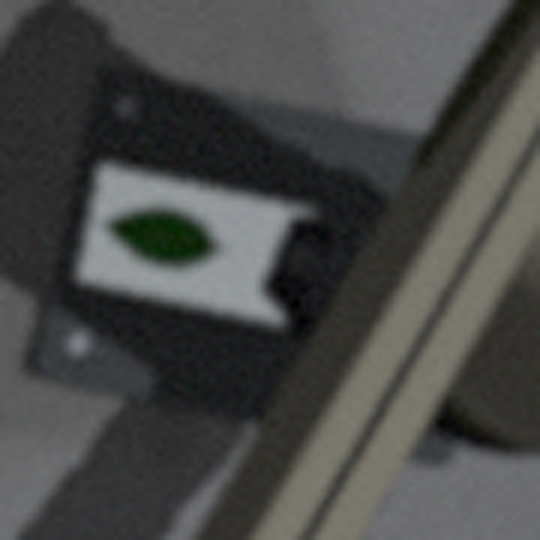

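The side view shows the fingertips at about (323,193), ending above the knob's top. That's roughly 35 mm higher than the reported TCP should appear, so I'll check with depth.

```bash
python3 - <<'E'
from w import *
im,d=r.snapshot("side"); s=r.sense();print(s["time"],np.round(s["tool_pos"],1),s["finger_gap"])
T=np.array(r.get_calibration("side")["cam_to_world"])
for row in range(150,216,3):
    out=[]
    for c in range(308,342,3):
        z=d[row,c]; u,_=ray("side",(c,row)); w=T[:3,:3]@(u*z)+T[:3,3]
        out.append("%4d/%4d/%3d"%tuple(w) if im[row,c].max()<70 else "      .     ")
    print(row," ".join(out))
E
```

```text
3.325 [ 466.6 -261.    39. ] 29.78498614957592
150       .            .       489/-226/182  483/-218/184  477/-223/183  471/-223/183  464/-235/179  458/-231/181  451/-262/171  444/-261/172  436/-298/160       .     
153       .            .       489/-212/180  483/-214/179  477/-219/178  490/ 876/524  464/-237/172  458/-235/173  451/-263/164  444/-264/164  436/-295/154       .     
156  502/-206/175  496/-202/177  489/-198/178  483/-198/178  477/-234/167  490/ 876/524  464/-235/166  458/-238/165  451/-261/158  444/-266/156  436/-299/146       .     
159  502/-206/169  496/-202/170  489/-197/172  483/-193/173  477/-206/169  470/-233/160  464/-236/159  458/-234/160  450/-267/149  444/-266/150  436/-296/140       .     
162       .       495/-205/163  489/-200/165  483/-204/163  477/-210/161  470/-242/151  464/-231/155  457/-242/151  450/-268/142  444/-268/142  436/-295/133       .     
165       .       495/-208/155  489/-207/156  483/-204/157  477/-212/154  470/-233/147  464/-234/147  457/-239/145  450/-271/134  443/-283/130       .            .     
168       .       495/-209/148  48
[... 1878 characters left out ...]
          .            .            .            .     
204       .            .            .            .            .       468/-263/ 45  461/-263/ 45       .            .            .            .            .     
207       .            .            .            .            .       468/-260/ 39  461/-263/ 38       .            .            .            .            .     
210       .            .            .            .            .       468/-263/ 30  461/-262/ 31       .            .            .            .            .     
213       .            .       488/-276/ 17       .       475/-276/ 17  468/-278/ 16  461/-279/ 16       .            .            .            .            .
```

```bash
python3 - <<'E'
from w import *
im,d=r.snapshot("side")
z=im[100:220,260:390]; cv2.imwrite("pics/s3.png",cv2.resize(z,(650,600),interpolation=cv2.INTER_NEAREST))
v=np.clip((d[100:220,260:390]-900)/500*255,0,255).astype(np.uint8)
cv2.imwrite("pics/s3d.png",cv2.resize(cv2.applyColorMap(v,cv2.COLORMAP_JET),(650,600),interpolation=cv2.INTER_NEAREST))
E
```

```text
(no output)
```

View pics/s3.png

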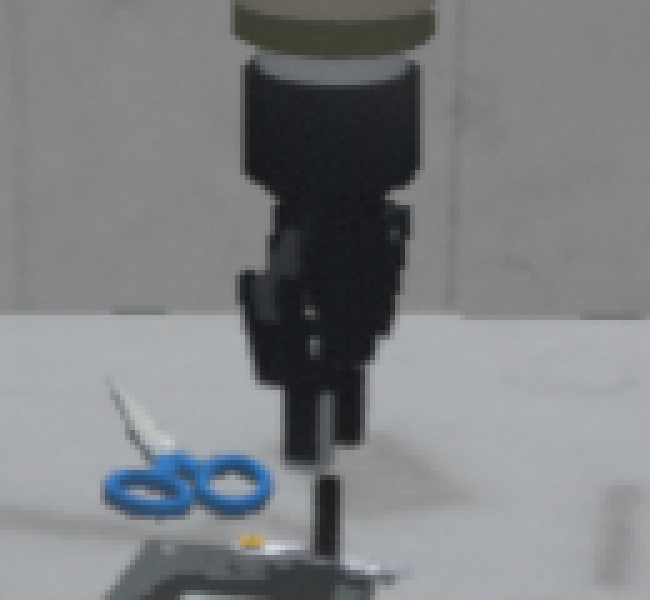

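View pics/s3d.png

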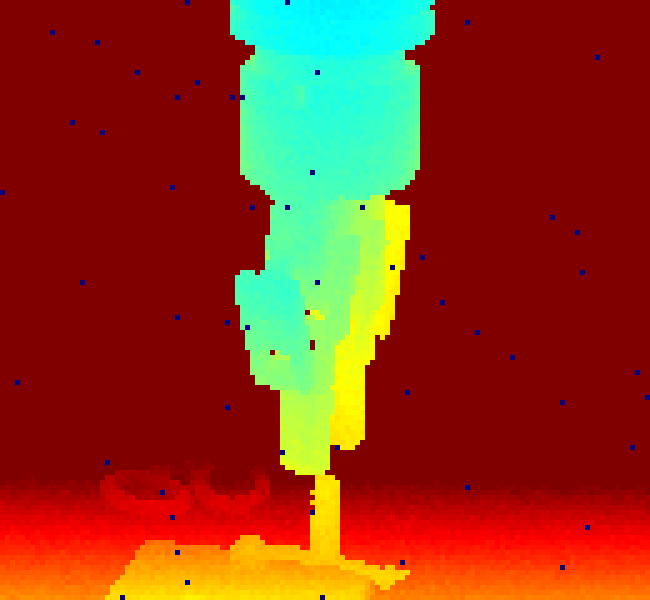

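Depth confirms it: the fingertips really are at z≈83 mm while the state reports 39, a constant offset of about 43 mm along the tool (the z=110 picture shows it too). Lateral position agrees to within a few mm. I'll trust the cameras for height and descend with force checks, first 20 mm.

```bash
python3 -m crank '[[[0,0,0.01,0,0,0],[0,0,0.02,0,0,0],[0,0,0.02,0,0,0]]]' 
python3 - <<'E'
from w import *
im,d=r.snapshot("side")
z=im[100:220,260:390]; cv2.imwrite("pics/s4.png",cv2.resize(z,(650,600),interpolation=cv2.INTER_NEAREST))
rows([])
E
```

```text
time: 3.75
tool_pos: [465.6, -260.5, 17.5]
tcp_rot: [180.0, 0.0, 154.9]
ft_force: [-0.3, 0.4, -0.5]
finger_gap: 29.7
t 3.8 [ 465.9 -260.7   18.1] [1.800e+02 1.000e-01 1.549e+02] gap 29.5 F [-0.2  0.  -0.1] J [ -35.    6.  106.    0.   68. -100.]
```

View pics/s4.png

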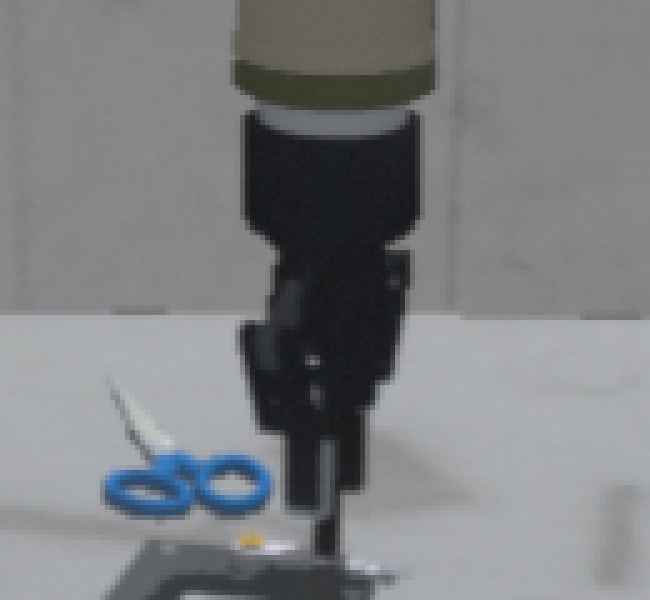

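The fingertips moved down as commanded and now overlap the knob top at zoom (325,510), with no contact force. Down another 20 mm.

```bash
python3 -m crank '[[[0,0,0.01,0,0,0],[0,0,0.02,0,0,0],[0,0,0.02,0,0,0],[0,0,0.02,0,0,0]]]' 
python3 - <<'E'
from w import *
im,d=r.snapshot("side")
z=im[100:220,260:390]; cv2.imwrite("pics/s5.png",cv2.resize(z,(650,600),interpolation=cv2.INTER_NEAREST))
rows([])
E
```

```text
time: 4.3
tool_pos: [465.9, -260.7, -2.0]
tcp_rot: [180.0, 0.1, 154.9]
ft_force: [0.8, -0.7, 0.1]
finger_gap: 29.9
t 4.35 [ 466.1 -260.9   -1.7] [1.800e+02 1.000e-01 1.549e+02] gap 30.2 F [0.5 0.3 0.4] J [ -35.    8.  106.    0.   66. -100.]
```

View pics/s5.png

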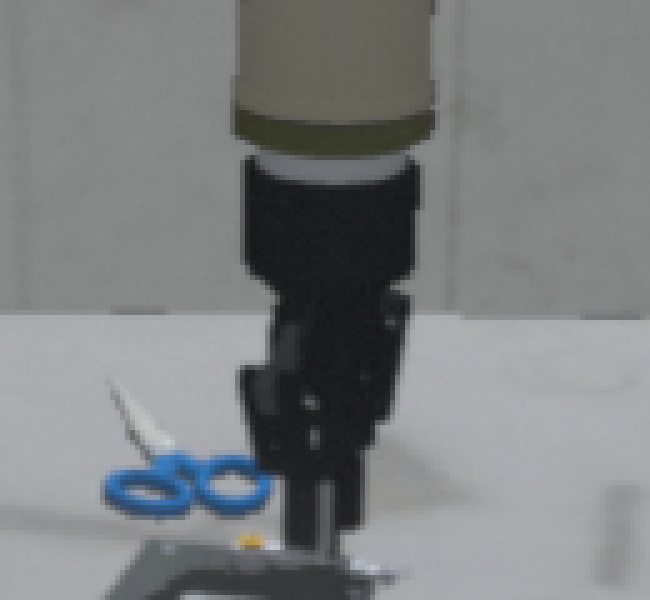

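```bash
python3 -m crank '[[[0,0,0,0,0,0],[0,0,0,0,0,0],[0,0,0,0,0,0],[0,0,0,0,0,0]]]' 1 20
python3 - <<'E'
from w import *
pv=(499.3,-277.2)
s=r.sense(); v=np.array(s["tool_pos"][:2])-pv; print(np.linalg.norm(v),np.degrees(np.arctan2(v[1],v[0])))
a0=np.degrees(np.arctan2(v[1],v[0])); print("a0",a0)
rows(arc(pv,36.5,a0,77,10,-2))
E
```

```text
time: 4.85
tool_pos: [466.2, -261.1, -1.4]
tcp_rot: [180.0, 0.1, 154.9]
ft_force: [-2.5, -0.2, 3.4]
finger_gap: 11.1
36.80870075254051 153.9993468254443
a0 153.9993468254443
t 4.85 [ 466.2 -261.1   -1.4] [1.800e+02 1.000e-01 1.549e+02] gap 11.1 F [-2.5 -0.2  3.4] J [ -35.    8.  106.    0.   66. -100.]
[-0.0003, -0.0, 0.0006, 0.0003, 0.0018, 0.0149]
[-0.0008, 0.0054, 0.0006, 0.0005, 0.0018, 0.1643]
[-0.0021, 0.0107, 0.0006, 0.0006, 0.0017, 0.3136]
[-0.0041, 0.0157, 0.0006, 0.0007, 0.0017, 0.4629]
[-0.0069, 0.0204, 0.0006, 0.0009, 0.0016, 0.6122]
[-0.0104, 0.0246, 0.0006, 0.001, 0.0016, 0.7615]
[-0.0144, 0.0283, 0.0006, 0.0011, 0.0015, 0.9109]
[-0.019, 0.0313, 0.0006, 0.0012, 0.0015, 1.0602]
[-0.0239, 0.0336, 0.0007, 0.0014, 0.0014, 1.2095]
[-0.0291, 0.0351, 0.0007, 0.0015, 0.0013, 1.3588]
```

The knob is gripped (gap 11 mm). I'll swing it in two halves and raise 2 mm to clear the clip arm.

```bash
python3 -m crank '[[[0,0.002,-0.002,0,0,0.05],[-0.001,0.0054,-0.002,0,0,0.164],[-0.002,0.0107,-0.002,0,0,0.314],[-0.004,0.0157,-0.002,0,0,0.463],[-0.007,0.0204,-0.002,0,0,0.612],[-0.0104,0.0246,-0.002,0,0,0.762],[-0.0104,0.0246,-0.002,0,0,0.762]]]'
python3 - <<'E'
from w import *
pv=(499.3,-277.2)
s=r.sense(); v=np.array(s["tool_pos"][:2])-pv; print(np.linalg.norm(v),np.degrees(np.arctan2(v[1],v[0])))
a0=np.degrees(np.arctan2(v[1],v[0])); print("a0",a0)
rows(arc(pv,36.5,a0,76,8,0.5))
E
```

```text
time: 5.72
tool_pos: [486.2, -243.7, -0.8]
tcp_rot: [179.9, 0.1, 111.1]
ft_force: [4.8, -7.7, -12.5]
finger_gap: 11.4
35.93643321625538 111.42472435741504
a0 111.42472435741504
t 5.725 [ 486.2 -243.7   -0.8] [1.799e+02 1.000e-01 1.111e+02] gap 11.4 F [  4.8  -7.7 -12.5] J [-32.   9. 105.  -0.  66. -53.]
[0.0006, -0.0, -0.0013, 0.0012, 0.0021, -0.0061]
[0.0004, 0.0032, -0.0013, 0.0013, 0.002, 0.0822]
[0.0, 0.0064, -0.0013, 0.0014, 0.002, 0.1705]
[-0.0007, 0.0096, -0.0013, 0.0015, 0.0019, 0.2588]
[-0.0016, 0.0126, -0.0013, 0.0016, 0.0019, 0.3472]
[-0.0028, 0.0156, -0.0013, 0.0017, 0.0018, 0.4355]
[-0.0043, 0.0185, -0.0013, 0.0018, 0.0017, 0.5238]
[-0.0061, 0.0212, -0.0013, 0.0019, 0.0017, 0.6121]
```

```bash
python3 -m crank '[[[0,0,0.001,0,0,0],[-0.0002,0.0032,0.001,0,0,0.082],[-0.0005,0.0064,0.001,0,0,0.17],[-0.0012,0.0096,0.001,0,0,0.26],[-0.0021,0.0126,0.001,0,0,0.347],[-0.0033,0.0156,0.001,0,0,0.435],[-0.0048,0.0185,0.001,0,0,0.524],[-0.0064,0.021,0.001,0,0,0.605],[-0.0064,0.021,0.001,0,0,0.605]]]'
python3 - <<'E'
from w import *
pv=(499.3,-277.2)
s=r.sense(); v=np.array(s["tool_pos"][:2])-pv; print(np.linalg.norm(v),np.degrees(np.arctan2(v[1],v[0])))
rows([])
im,d=r.snapshot("side")
z=im[150:270,240:370]; cv2.imwrite("pics/s6.png",cv2.resize(z,(650,600),interpolation=cv2.INTER_CUBIC))
im,d=r.snapshot("top"); z=im[195:285,400:490]; cv2.imwrite("pics/t6.png",cv2.resize(z,(540,540),interpolation=cv2.INTER_CUBIC))
E
```

```text
time: 6.85
tool_pos: [507.8, -242.6, -1.3]
tcp_rot: [179.9, 0.1, 76.4]
ft_force: [-5.3, -0.7, 7.0]
finger_gap: 11.2
35.62794247318184 76.13329567055436
t 6.85 [ 507.8 -242.6   -1.3] [1.799e+02 1.000e-01 7.640e+01] gap 11.2 F [-5.3 -0.7  7. ] J [-31.  12. 101.  -0.  67. -17.]
```

View pics/s6.png

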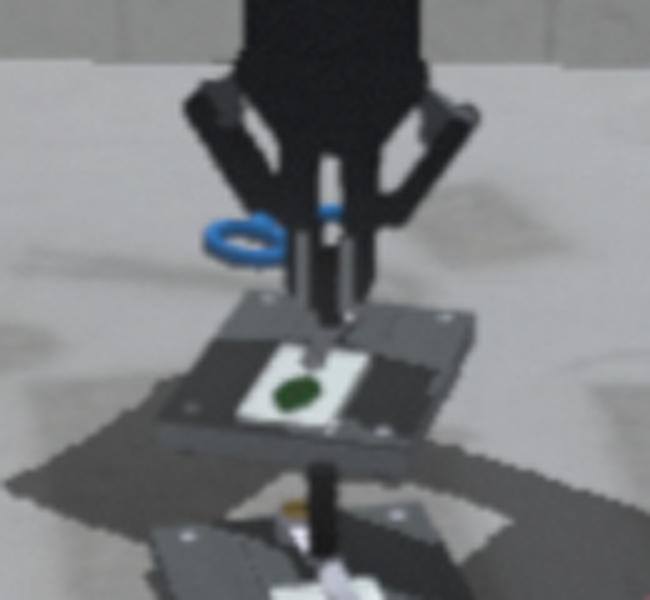

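View pics/t6.png

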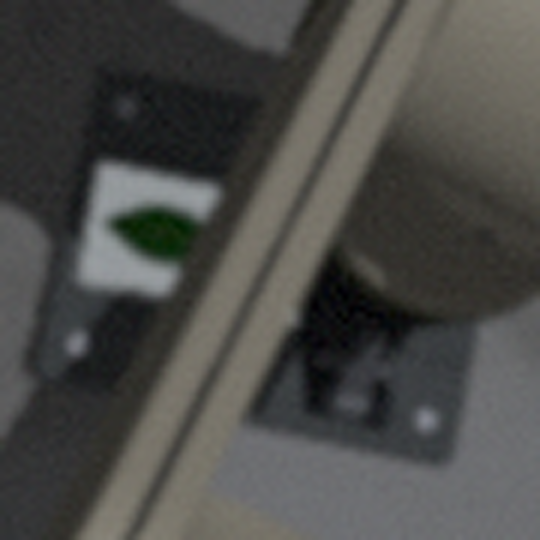

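The clip's tip lies on the middle of the green slide (zoom (320,355)), and the bearing of 76° matches the slide axis. Releasing and lifting.

```bash
python3 -m crank '[[[0,0,0,0,0,0],[0,0,0,0,0,0],[0,0,0,0,0,0],[0,0,-0.03,0,0,0],[0,0,-0.08,0,0,0],[0,0,-0.1,0,0,0],[0,0,-0.1,0,0,0]]]' 0.65
python3 - <<'E'
from w import *
rows([(507,-28.5,90,105),(507,-28.5,-2,105)])
im,d=r.snapshot("side")
z=im[150:270,240:370]; cv2.imwrite("pics/s7.png",cv2.resize(z,(650,600),interpolation=cv2.INTER_CUBIC))
E
```

```text
time: 7.82
tool_pos: [509.0, -243.1, 100.5]
tcp_rot: [179.7, 0.2, 76.4]
ft_force: [0.3, -0.5, 0.2]
finger_gap: 29.7
t 7.825 [ 509.  -243.1  100.5] [179.7   0.2  76.4] gap 29.7 F [ 0.3 -0.5  0.2] J [-31.   5.  97.  -0.  77. -17.]
[0.2081, -0.0524, 0.0096, 0.0046, 0.0041, -0.4987]
[0.2084, -0.0529, 0.1016, 0.0046, 0.0041, -0.4987]
```

View pics/s7.png

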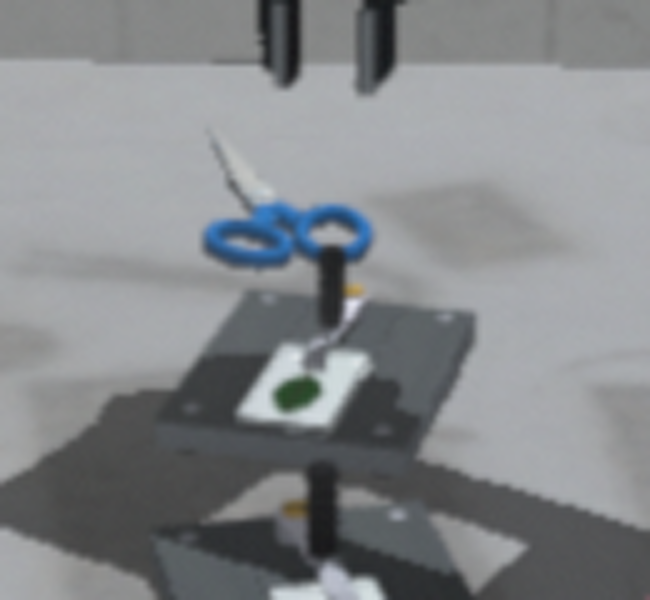

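Green clip stays straight along its slide with nothing touching it. On to red.

```bash
python3 -m crank '[[[0.06,-0.015,0.01,0.004,0.004,-0.17],[0.12,-0.03,0.01,0.004,0.004,-0.34],[0.18,-0.045,0.01,0.004,0.004,-0.49],[0.208,-0.0525,0.01,0.004,0.004,-0.5],[0.208,-0.0525,0.01,0.004,0.004,-0.5],[0.208,-0.0525,0.01,0.004,0.004,-0.5]]]'
python3 - <<'E'
from w import *
rows([(507,-28.5,28,105),(507,-28.5,-2,105)])
im,d=r.snapshot("side")
z=im[150:310,240:390]; cv2.imwrite("pics/s8.png",cv2.resize(z,(562,600),interpolation=cv2.INTER_CUBIC))
E
```

```text
time: 8.62
tool_pos: [504.6, -28.2, 86.3]
tcp_rot: [-179.8, -0.2, 105.1]
ft_force: [-1.3, -0.9, -0.3]
finger_gap: 30.0
t 8.625 [504.6 -28.2  86.3] [-179.8   -0.2  105.1] gap 30.0 F [-1.3 -0.9 -0.3] J [ -9.  -3. 107.   0.  76. -24.]
[-0.001, 0.0025, 0.0583, -0.0042, -0.0027, 0.0014]
[-0.0011, 0.0026, 0.0883, -0.0042, -0.0027, 0.0014]
```

View pics/s8.png

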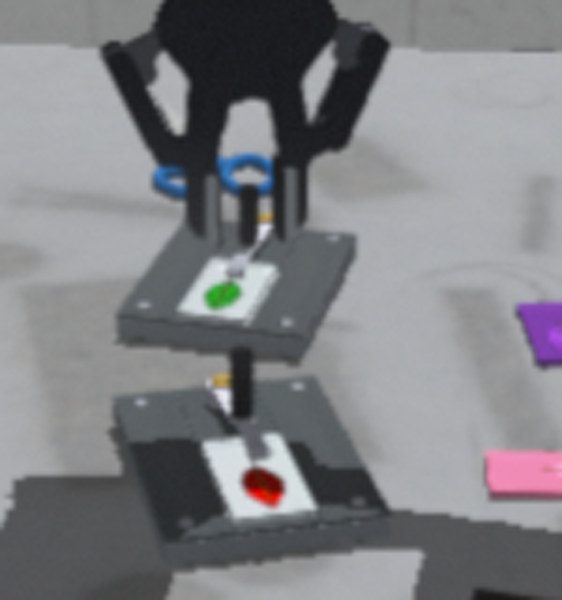

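The fingers straddle the line over the red knob (knob top at zoom (241,352)); correcting +2.5 mm in tool y and descending.

```bash
python3 -m crank '[[[-0.001,0.0025,0.02,0,0,0],[-0.001,0.0025,0.045,0,0,0],[-0.001,0.0025,0.07,0,0,0],[-0.001,0.0025,0.087,0,0,0],[-0.001,0.0025,0.087,0,0,0],[-0.001,0.0025,0.087,0,0,0]]]'
python3 - <<'E'
from w import *
rows([])
im,d=r.snapshot("side")
z=im[150:310,240:390]; cv2.imwrite("pics/s9.png",cv2.resize(z,(562,600),interpolation=cv2.INTER_CUBIC))
E
```

```text
time: 9.43
tool_pos: [507.9, -29.3, 0.5]
tcp_rot: [-179.8, -0.1, 105.0]
ft_force: [0.6, -0.6, 0.4]
finger_gap: 30.3
t 9.425 [ 5.079e+02 -2.930e+01  5.000e-01] [-1.798e+02 -1.000e-01  1.050e+02] gap 30.3 F [ 0.6 -0.6  0.4] J [ -9.   4. 110.   0.  66. -24.]
```

View pics/s9.png

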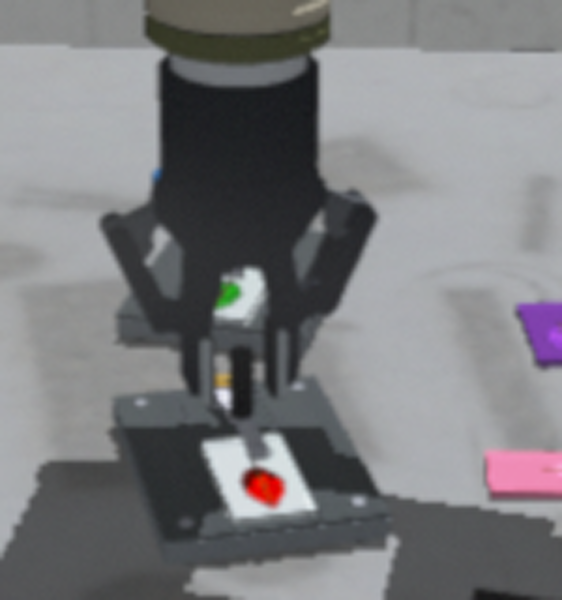

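The knob is centred between the fingers (zoom (241,380)). Closing and computing the arc.

```bash
python3 -m crank '[[[0,0,0,0,0,0],[0,0,0,0,0,0],[0,0,0,0,0,0],[0,0,0,0,0,0]]]' 1 20
python3 - <<'E'
from w import *
pv=(518.3,-63.8)
s=r.sense(); v=np.array(s["tool_pos"][:2])-pv; a0=np.degrees(np.arctan2(v[1],v[0])); print(np.linalg.norm(v),a0)
rows(arc(pv,36.,a0,a0+72,10,s["tool_pos"][2]))
E
```

```text
time: 9.98
tool_pos: [508.9, -29.2, 1.7]
tcp_rot: [-180.0, -0.1, 105.0]
ft_force: [-1.6, 0.1, 5.5]
finger_gap: 11.0
35.84185746622954 105.17322572257777
t 9.975 [508.9 -29.2   1.7] [-1.80e+02 -1.00e-01  1.05e+02] gap 11.0 F [-1.6  0.1  5.5] J [ -9.   4. 110.   0.  66. -24.]
[0.0002, -0.0, 0.0, -0.0007, -0.0013, -0.0028]
[-0.0002, -0.005, 0.0, -0.0006, -0.0013, -0.1424]
[-0.0013, -0.0099, 0.0, -0.0005, -0.0014, -0.282]
[-0.003, -0.0146, 0.0, -0.0004, -0.0014, -0.4217]
[-0.0054, -0.0191, 0.0, -0.0003, -0.0014, -0.5613]
[-0.0083, -0.0231, 0.0, -0.0002, -0.0015, -0.7009]
[-0.0118, -0.0267, 0.0, -0.0001, -0.0015, -0.8405]
[-0.0158, -0.0298, 0.0, -0.0, -0.0015, -0.9802]
[-0.0202, -0.0323, -0.0, 0.0001, -0.0015, -1.1198]
[-0.0248, -0.0342, -0.0, 0.0002, -0.0015, -1.2594]
```

```bash
python3 -m crank '[[[0,-0.005,0,0,0,-0.142],[-0.0013,-0.01,0,0,0,-0.28],[-0.003,-0.0146,0,0,0,-0.42],[-0.0054,-0.019,0,0,0,-0.56],[-0.0083,-0.023,0,0,0,-0.70],[-0.012,-0.0267,0,0,0,-0.84],[-0.016,-0.03,0,0,0,-0.98],[-0.02,-0.0323,0,0,0,-1.12],[-0.025,-0.0342,0,0,0,-1.26],[-0.025,-0.0342,0,0,0,-1.26]]]'
python3 -m crank '[[[0,0,0,0,0,0],[0,0,0,0,0,0],[0,0,0,0,0,0],[0,0,0,0,0,0],[0,0,-0.03,0,0,0],[0,0,-0.08,0,0,0],[0,0,-0.12,0,0,0],[0,0,-0.12,0,0,0]]]' 0.6
python3 - <<'E'
from w import *
rows([])
for n in("side","top"):
    im,d=r.snapshot(n); cv2.imwrite(f"pics/{n}10.png",im)
E
```

```text
time: 11.22
tool_pos: [481.1, -62.4, 1.7]
tcp_rot: [179.9, -0.2, 177.3]
ft_force: [-7.9, -0.0, 7.3]
finger_gap: 10.9
time: 12.22
tool_pos: [484.6, -63.2, 126.0]
tcp_rot: [-180.0, 0.2, 177.3]
ft_force: [1.0, 0.5, -0.2]
finger_gap: 34.4
t 12.225 [484.6 -63.2 126. ] [-180.     0.2  177.3] gap 34.4 F [ 1.   0.5 -0.2] J [ -13.   -8.  108.    0.   80. -101.]
```

View pics/side10.png

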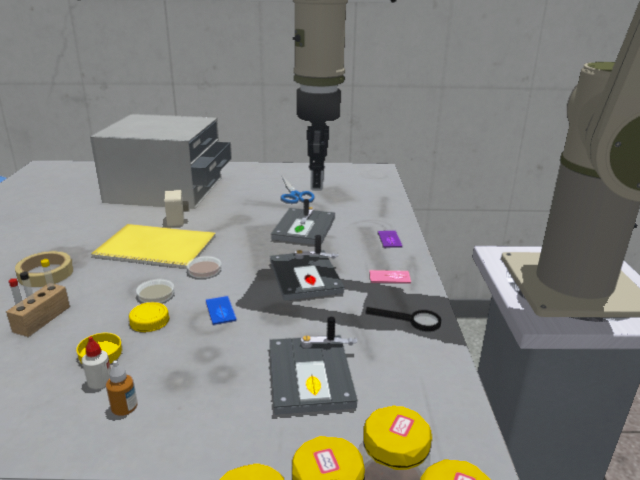

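View pics/top10.png

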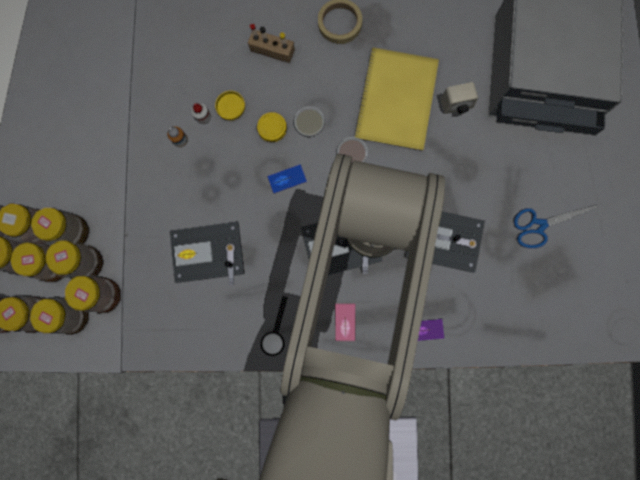

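The side view shows the green clip along its slide (knob top (306,199)), the red clip out to the side (knob top (318,237)), the slides in their recesses and yellow unchanged. One quick numeric check, then hand in.

```bash
python3 - <<'E'
from w import *
im=cv2.imread("pics/side10.png").astype(int); old=cv2.imread("pics/side0.png").astype(int)
for n,px,pv,a in(("green",(306,199),(499.3,-277.2),77.5),("red",(318,237),(518.3,-63.8),103.5)):
    q=atz("side",px,66)[:2]; v=q-pv; print(n,q.round(1),"r",np.linalg.norm(v).round(1),"joint",round(np.degrees(np.arctan2(v[1],v[0]))-a,1))
print("yellow stand diff",np.abs(im-old)[310:415,265:358].mean().round(2))
for n in ("green",):
  pass
print([ (np.round(q["pixel"],1),round(q["conf"],2)) for q in r.landmark_of("slide_red","side")])
r.hand_in(); print(r.sense()["time"])
E
```

```text
green [ 506.7 -242.6] r 35.4 joint 0.4
red [481.2 -54. ] r 38.4 joint 61.7
yellow stand diff 11.92
[(array([308.7, 279.2]), 0.91), (array([388.3, 281.2]), 0.84), (array([219.1, 311.9]), 0.75), (array([389.8, 239.3]), 0.69)]
the job is handed in; nothing more can be done
the job is handed in; nothing more can be done
```

I swung the green-leaf clip onto its slide first, then swung the red-leaf clip out to the side, and handed the job in at about 12.4 s. No verdict was reported.

**Last checks**
- **Green clip:** it reads about 0.4° from straight along its slide, against a limit of 12.6°.
- **Red clip:** it reads about 62° from the picture and about 73° from the gripper's path. The two disagree, but both are well past the required 46°.
- **Slides:** both look flat and in their recesses. The detected centre of the red slide moved only 1–2 pixels, which is detection noise. I checked the green slide only by eye.
- **Robot:** it is about 120 mm above the work and touches nothing. The highest force I read between moves was about 15 N.

**What disagreed**
- **Tool height:** the reported height was about 43 mm lower than where the fingertips really were. The side picture and its depth both showed this, so I set heights from the camera and checked each descent.
- **Yellow stand:** the before/after picture difference over it was not zero (mean 11.9). I did not find the cause; lighting or shadow may explain it. The yellow clip and knob look unchanged in both views, and the robot stayed away from that clip while it worked.

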